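Switch off the curing box at its pull-to-turn dial and unload the figurine

TASK

The cure is finished: pull the dial on the curing box's sloping front straight out to free it, turn it until its pointer is at the single off mark at the top of the face (straight towards the bays), and push it fully home. Only then open the one lid over the bay that holds the standing figurine, lift the figurine out and stand it upright wholly on the blue mat without dropping it. Leave that lid standing open, the other two lids shut, and do not disturb the other prints, the tweezers or the trays.

Things in the scene. Friction and masses are not known exactly. Their poses are not given: they have to be found in the camera images.
- curing_box: Black plastic curing box, fixed. Origin: on the shelf under the outside of the bays' front wall, mid-width; x points from the sloping front to the bays, y to the left bay, z up. Block of three bays along y: box x 0 to 115 mm, 323 mm wide, 90 mm high, walls 5 mm. Before it a flat deck 58 mm high (box x -46 to 0), then a face sloping down to 15 mm high at x -127 mm.
- bay_left (a point): Point on the left bay's inner floor, 8 mm above the shelf, at box x 55, y +106 mm. Inside, each bay is 105 mm (box x 5 to 110) by 101 mm (y), with the rim 82 mm above the floor and shut lids or rims on both sides: do not open the gripper wide inside.
- bay_mid (a point): The same for the middle bay, at box y 0.
- bay_right (a point): The same for the right bay, at box y -106 mm.
- dial_face (a point): Point where the dial's axis meets the sloping face, at box x -86.5, y 0, z 36.5 mm. Its z points out of the face along the dial's axis, 28 degrees from vertical, leaning to box -x; its x points up the slope to the white off mark. On the face 105 mm to the right (-y) is a small fixed toggle switch, 23 mm tall, not used.
- dial_grip (a point): Grip point on the dial's bar, on the dial's axis, 40 mm out of the face when home. z: out along the axis; x: along the bar to its pointed end. Bar 14 mm thick (along y, flat sides from x -29 to +19 mm), 34 mm high (24 mm below to 10 mm above this point), on a grey disc 62 mm across whose top is 24 mm below it. Pinch the bar across its thickness.
- dial_pull (a joint): How far the dial is pulled out along its axis (m): 0 fully home, 0.014 at the outer stop. It slides with about 3 N of friction and stays where it is left (no spring).
- dial_turn (a joint): Dial angle (rad), counter-clockwise seen from outside, about dial_grip's z; 0: pointer at off, up the slope. Starts at 0.75 to 1.3; range -0.45 to 1.40; friction 0.06 N m. While home, a catch keeps it above 0.63 (on) or within 0.1 of 0 (off); it is clear once pulled out over 8 mm. It goes home only at off or above 0.63.
- lid_left (a joint): Angle (rad) of the lid over the left bay: 0 shut, 2.10 fully back. A 4 mm amber see-through panel hinged on the box's far upper rim (hinge line at box x 115, z 92 mm, along box y); it opens up and away from the robot. Let go below about 1.2 rad it falls shut; past about 1.5 it leans back to 2.10 by itself.
- lid_mid (a joint): The same for the lid over the middle bay.
- lid_right (a joint): The same for the lid over the right bay (box -y).
- lid_left_bar (a point): Middle of the left lid's grip bar: round, 10 mm diameter, along box y, level with the lid, 151 mm from the hinge line, 36 mm in front of the bays' front wall and 34 mm above the deck when shut; 58 mm clear between its two side arms. Pinch it from above along box x; it swivels between the pads as the lid swings.
- lid_mid_bar (a point): The same for the middle lid.
- lid_right_bar (a point): The same for the right lid.
- figurine: Grey resin figurine, 78 mm tall, standing upright within about 4 mm of the floor point of one of the three bays (any). Origin: centre of its underside, z up. Base 42 mm diameter, 7 mm high; robe narrowing to a round torso of 22 mm diameter from 34 to 64 mm up; head and hat above; thin arms close to the torso on its own -x side. 50 to 100 g. Grip it high, about 60 mm up.
- mat: Blue hard silicone mat, fixed, 140 x 140 x 4 mm. Origin: centre of its underside, so its top lies 4 mm higher.
- tower: Grey resin tower, 60 mm diameter, 38 mm high, in one of the other bays. To be left alone. Origin: centre of its underside.
- bracket: Grey resin angle bracket, 64 x 40 x 38 mm, in the remaining bay. To be left alone. Origin: centre of its underside.
- tweezers: Stainless tweezers, 140 mm long, 8 mm high, on the shelf beyond the mat, right of the curing box. To be left alone. Origin: middle of the underside, x towards the points.
- trays: Stack of three clear plastic parts trays, 110 x 156 mm, 106 mm high together, left of the curing box. To be left alone. Origin: centre of its underside.
Mind the look-alikes: they are no part of the job. Of the things shaped like the mat, the blue one is meant.

How it is judged:
On the way, in this order (a step that is already met when the one before it is completed fails the run):
1. the dial is pulled out (more than 8.5 mm), still turned to on (value of joint dial_pull above 0.0085 m and value of joint dial_turn above 0.5 rad), for 0.1 s.
2. the dial, pulled out, is turned to off (within 0.16 rad) (value of joint dial_pull above 0.007 m and value of joint dial_turn between -0.16 and 0.16 rad), for 0.1 s.
3. the dial is pushed fully home (within 3 mm) at off, all lids still shut (value of joint dial_pull below 0.003 m and value of joint dial_turn between -0.16 and 0.16 rad and value of joint each of lid_left, lid_mid, lid_right below 0.12 rad), for 0.2 s.
4. the lid over the figurine's bay is open (beyond 1.35 rad), with the figurine still in the bay (((value of joint lid_left above 1.35 rad and (y of figurine in the frame of curing_box between 0.056 and 0.156 m and x of figurine in the frame of curing_box between 0 and 0.115 m and z of figurine in the frame of curing_box below 0.06 m)) or (value of joint lid_mid above 1.35 rad and (y of figurine in the frame of curing_box between -0.05 and 0.05 m and x of figurine in the frame of curing_box between 0 and 0.115 m and z of figurine in the frame of curing_box below 0.06 m)) or (value of joint lid_right above 1.35 rad and (y of figurine in the frame of curing_box between -0.156 and -0.056 m and x of figurine in the frame of curing_box between 0 and 0.115 m and z of figurine in the frame of curing_box below 0.06 m)))), for 0.1 s.
5. the figurine stands upright on the mat (x of figurine in the frame of mat between -0.06 and 0.06 m and y of figurine in the frame of mat between -0.06 and 0.06 m and z of figurine in the frame of mat between 0.001 and 0.008 m and angle between figurine's own z axis and vertical below 0.12 rad), for 0.2 s.
At the end, for the whole second after the job is handed in: Dial home (within 3 mm) at off (within 0.16 rad); only the lid of the figurine's bay open (beyond 1.35 rad), the others shut (under 0.12 rad); figurine upright (within 0.12 rad) on the mat, within 60 mm of its centre along both mat axes, released and at rest (all of step 5 and value of joint dial_turn between -0.16 and 0.16 rad and value of joint dial_pull below 0.003 m and ((value of joint lid_left above 1.35 rad and value of joint each of lid_mid, lid_right below 0.12 rad) or (value of joint each of lid_left, lid_right below 0.12 rad and value of joint lid_mid above 1.35 rad) or (value of joint each of lid_left, lid_mid below 0.12 rad and value of joint lid_right above 1.35 rad)) and contact force between the fingers and figurine below 0.3 N and linear speed of figurine below 0.02 m/s and angular speed of figurine below 0.2 rad/s); the robot touches nothing.
It fails at once if a lid over a bay without the figurine is opened: two lids are off their rims at once, or a wrong lid is lifted while the figurine is still in its bay (value of joint each of lid_left, lid_mid above 0.2 rad or value of joint each of lid_left, lid_right above 0.2 rad or value of joint each of lid_mid, lid_right above 0.2 rad or (value of joint lid_left above 0.2 rad and (y of figurine in the frame of curing_box between -0.05 and 0.05 m and x of figurine in the frame of curing_box between 0 and 0.115 m and z of figurine in the frame of curing_box below 0.06 m)) or (value of joint lid_left above 0.2 rad and (y of figurine in the frame of curing_box between -0.156 and -0.056 m and x of figurine in the frame of curing_box between 0 and 0.115 m and z of figurine in the frame of curing_box below 0.06 m)) or (value of joint lid_mid above 0.2 rad and (y of figurine in the frame of curing_box between 0.056 and 0.156 m and x of figurine in the frame of curing_box between 0 and 0.115 m and z of figurine in the frame of curing_box below 0.06 m)) or (value of joint lid_mid above 0.2 rad and (y of figurine in the frame of curing_box between -0.156 and -0.056 m and x of figurine in the frame of curing_box between 0 and 0.115 m and z of figurine in the frame of curing_box below 0.06 m)) or (value of joint lid_right above 0.2 rad and (y of figurine in the frame of curing_box between 0.056 and 0.156 m and x of figurine in the frame of curing_box between 0 and 0.115 m and z of figurine in the frame of curing_box below 0.06 m)) or (value of joint lid_right above 0.2 rad and (y of figurine in the frame of curing_box between -0.05 and 0.05 m and x of figurine in the frame of curing_box between 0 and 0.115 m and z of figurine in the frame of curing_box below 0.06 m))).
It fails at once if a lid is opened before the dial is off and home (value of joint any of lid_left, lid_mid, lid_right above 0.2 rad and not (value of joint dial_turn between -0.16 and 0.16 rad and value of joint dial_pull below 0.004 m)).
It fails at once if the figurine falls out of the fingers: faster than 0.5 m/s while the fingers do not hold it (linear speed of figurine above 0.5 m/s and contact force between the fingers and figurine below 0.1 N).
It fails at once if a bystander is disturbed (the tower, the bracket, the tweezers or the trays moved more than 20 mm) (distance of any of tower, bracket, tweezers, trays from where it was at the start of the episode above 0.02 m).
It also fails if it takes over 64 s, if anything falls off the work surface, if the arm or the gripper's body presses on something with over 40 N, if the wrist force passes 120 N, or if a joint passes its speed limit or range.

ROBOT

A 7-joint arm with a two-finger parallel gripper is mounted at the origin on the work surface. World frame = base frame: x ahead of the robot, y to its left, z up, the work surface at z = 0. Lengths are in m, angles in rad, forces in N, time in s.
With the tool pointing down it reaches from about 0.35 to 0.9 m from the base axis. Payload 19.9 kg.
Tool frame: the origin (TCP) lies between the finger pads; the fingertips stand 8 mm ahead of it and the grasp point (between the pads) lies 11 mm behind it; z points along the fingers, y is the line along which they close (so a half turn about z gives the same grasp; the last joint's range is limited). The gripper opens to 94 mm and grips with 3 to 60 N. Pads are 16 mm wide; open, the fingers measure 119 mm over their backs; the gripper's body (75 mm by 177 mm) begins 78 mm behind the grasp point.
Start: joints at [-1.155, 0.417, -0.01, 1.614, 0.005, 1.111, -0.053], TCP at [0.276, 0.561, 0.213] pointing down, gripper open.
Joint ranges: [-2.81, 2.81], [-0.39, 2.02], [-1.27, 1.25], [0.06, 2.57], [-1.19, 4.33], [0.19, 2], [-2.82, 2.82]. Speed limits (rad/s): [1.89, 1.89, 2.39, 2.39, 3.01, 3.01, 3.01].

INTERFACE

Orientations are given as a unit quaternion [x, y, z, w].
In Python, from plant import monitor, viewer, r gives the robot as it stands.
- The arm moves only by the tool carry_out, never from a script. Its argument "commands" is one flat list of numbers, 7 for each row, row after row: the shift along the tool's x, y, z each as a share of 0.3 m, from -1 to 1, then the turn, a rotation vector about the tool's x, y, z each as a share of 90 degrees, from -1 to 1, then the opening, from 0 (shut) to 1 (fully open). In form: [x, y, z, ax, ay, az, fingers, x, y, z, ax, ay, az, fingers, ...]. A call has 1 to 20 rows; each row is the pose to reach, as a shift and turn from the pose commanded when the call began, along the tool's axes at that moment; what a row does not reach only later rows make up. A row lasts 1/10 s, in which the tool goes at most 50 mm and 8.59 degrees, less where a joint would pass 70% of its speed; a pose out of reach is approached as far as the arm can. A call with a number of a shift or a turn outside -1 to 1 is refused whole. A call with a gripper value outside its range is refused whole. The fingers move at their own pace and stop on an object; the grip force is fixed at half the most. Time passes only in rows, so rows that repeat a pose let the fingers close. It gives the time, the measured TCP pose, the force, the opening and the grip force at its end, in the units of the state.
- monitor.get_state(): the state, without advancing time (a new reading comes with each control period).
- viewer.snapshot(name): name is "scene" or "top" or "wrist"; returns the picture (400x640x3 uint8, red, green, blue); there is no depth.
- viewer.camera_params(name): a dict with "fx", "fy", "cx", "cy" (pixels), "pose" (4x4, takes a point from camera to world coordinates); the wrist camera has in their place "mount" (4x4, takes a point from camera to tool coordinates, whose origin is the TCP and whose axes are the flange's). Camera axes: x right, y down, z forward; pixel columns grow to the right and rows downward; lengths in m; the calibration is good to about 2 mm. The wrist camera is an equidistant fisheye: a pixel r from the principal point sees the ray r / f radians off the axis. A picture is of the moment at which its call begins: read the wrist's pose just before it. camera_params takes no time and is no camera call.
- r.finish_job(): hands the job in; it is judged then, once.
The state is a dict: "time": time; "joints": joint angles; "joint_vel": joint speeds; "effort": joint torques, N m; "eef_pos": TCP position; "eef_rot": TCP orientation; "ft_force": force on the tool from outside, world axes, zero at the start; "torque": the same for the moment, N m; "grip_width": finger opening in m; "grip_force": force on a finger pad.
Only numpy, scipy, OpenCV 4.12 (cv2) and the standard library are available. Lean on these libraries where they do the work, as an engineer would, in place of code of your own. Each camera call takes 0.05 s, during which the arm holds its last target. There are 200 camera calls.

## Working session

There is one attempt and no reset: what is moved stays moved. The work goes in short steps, Python scripts to look and compute and a tool call to move; the robot and the scene stay as the last step left them, time stands still between calls to the robot, and variables do not carry over. Pictures are saved under pics/ and viewed, at most 10 in all, crops included, and the job is handed in when it is done.

Besides the shell and the picture viewer there is one more tool, called after "Request:" as a command line: name --argument value ..., lists and objects as JSON in quotes. carry_out: Moves the arm, as the interface text tells. Shift numbers are shares of 0.3 m and turn numbers shares of 90 degrees, none past 1 either way. Its arguments: {"type":"object","properties":{"commands":{"type":"array"}},"required":["commands"]}

```bash
mkdir -p pics; ls; python3 - <<'E'
from plant import monitor, viewer, r
import cv2,numpy as np
np.set_printoptions(precision=4,suppress=True)
for n in ("scene","top"):
    cv2.imwrite(f"pics/{n}0.png",viewer.snapshot(n)[:,:,::-1])
    p=viewer.camera_params(n);print(n,{k:np.array(v) for k,v in p.items()})
print(viewer.camera_params("wrist"))
print(monitor.get_state())
E
```

```text
pics
scene {'fx': array(449.3759), 'fy': array(449.3759), 'cx': array(320.4554), 'cy': array(204.6647), 'pose': array([[-0.2004,  0.5539, -0.8081,  1.534 ],
       [ 0.9796,  0.0993, -0.1748,  0.2097],
       [-0.0166, -0.8267, -0.5625,  0.8256],
       [ 0.    ,  0.    ,  0.    ,  1.    ]])}
top {'fx': array(492.8627), 'fy': array(492.8627), 'cx': array(319.6354), 'cy': array(198.6434), 'pose': array([[-0.027 , -0.9961,  0.0836,  0.3227],
       [-0.9996,  0.0266, -0.0069, -0.0326],
       [ 0.0046, -0.0838, -0.9965,  1.8947],
       [ 0.    ,  0.    ,  0.    ,  1.    ]])}
{'fx': 309.70691628693146, 'fy': 309.70691628693146, 'cx': 317.1535339450886, 'cy': 196.09788858581837, 'mount': array([[ 0.0003, -0.9651, -0.2618,  0.0752],
       [ 1.    ,  0.0005, -0.0008, -0.0002],
       [ 0.0009, -0.2618,  0.9651, -0.1711],
       [ 0.    ,  0.    ,  0.    ,  1.    ]])}
{'time': 0.1, 'joints': array([-1.1545,  0.4179, -0.0103,  1.6141,  0.0046,  1.1107, -0.053 ]), 'joint_vel': array([ 0.0001, -0.0042,  0.    , -0.0021,  0.0012, -0.0008, -0.0008]), 'effort': array([  0.0027, -85.2574,   0.6412, -42.6688,  -0.0487,   0.0164,
         0.0001]), 'eef_pos': array([0.2761, 0.5604, 0.2129]), 'eef_rot': array([ 0.2269,  0.9739, -0.0005, -0.0001]), 'ft_force': array([-0.2212, -0.435 ,  0.2204]), 'torque': array([0.0479, 0.0604, 0.0307]), 'grip_force': 0.0, 'grip_width': 0.0939686462598016}
```

View pics/scene0.png

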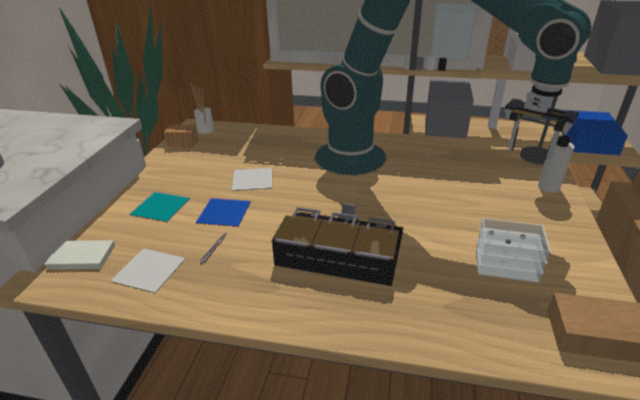

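View pics/top0.png

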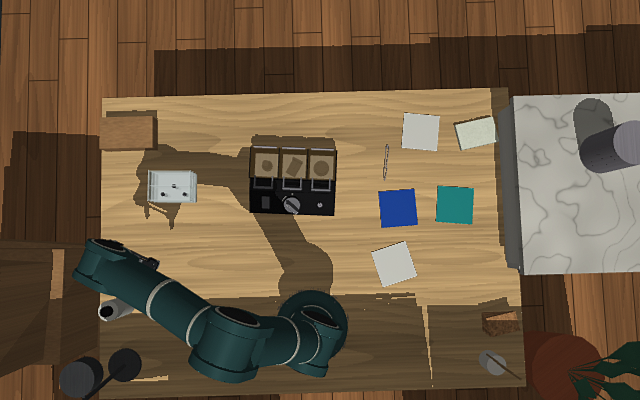

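Top view: the box spans about columns 250–337 and rows 137–215, with the dial at (291,204). The blue mat is at (398,208), tweezers at (386,160) and trays at (172,187). The bays need a closer look.

```bash
python3 - <<'E'
import cv2
a=cv2.imread("pics/top0.png")[128:228,238:348]; b=cv2.imread("pics/scene0.png")[195:290,260:415]
a=cv2.resize(a,None,fx=5,fy=5,interpolation=cv2.INTER_CUBIC)
cv2.imwrite("pics/topc.png",a)
t=cv2.imread("pics/top0.png");h=cv2.cvtColor(t,cv2.COLOR_BGR2HSV)
m=cv2.inRange(h,(110,120,80),(130,255,255));n,l,s,c=cv2.connectedComponentsWithStats(m)
for i in range(1,n):
  if s[i,4]>200: print(s[i],c[i], cv2.minAreaRect(cv2.findNonZero((l==i).astype('uint8'))))
E
```

```text
[ 378  189   40   39 1282] [397.56552262 207.87831513] ((397.5773010253906, 207.79898071289062), (36.05735778808594, 35.928924560546875), 84.47245788574219)
```

View pics/topc.png

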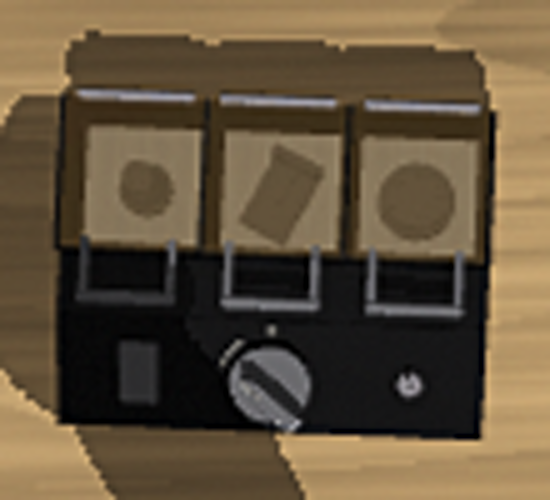

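Topc: there are three lids. The left bay holds a small blob, the figurine, at crop (147,187). The bracket is in the middle bay and the tower in the right one. The dial is at (268,382), with its pointer toward the upper left. Now I fit the box pose.

```bash
cat > h.py <<'E'
import numpy as np, cv2
from scipy.spatial.transform import Rotation as R
from scipy.optimize import least_squares
from plant import monitor, viewer, r
np.set_printoptions(precision=4,suppress=True)
def proj(n,P):
    p=viewer.camera_params(n);T=np.array(p['pose']);c=(np.atleast_2d(P)-T[:3,3])@T[:3,:3]
    return np.c_[p['fx']*c[:,0]/c[:,2]+p['cx'],p['fy']*c[:,1]/c[:,2]+p['cy']]
def box(v,P): # v=x,y,yaw ; box->world
    c,s=np.cos(v[2]),np.sin(v[2]);P=np.atleast_2d(P)
    return np.c_[v[0]+c*P[:,0]-s*P[:,1],v[1]+s*P[:,0]+c*P[:,1],P[:,2]]
def ray(n,uv,z):
    p=viewer.camera_params(n);T=np.array(p['pose']);d=T[:3,:3]@[(uv[0]-p['cx'])/p['fx'],(uv[1]-p['cy'])/p['fy'],1]
    return T[:3,3]+d*(z-T[2,3])/d[2]
def wproj(P,pos,q):
    p=viewer.camera_params("wrist");M=np.array(p['mount']);t=(np.atleast_2d(P)-pos)@R.from_quat(q).as_matrix()
    c=(t-M[:3,3])@M[:3,:3];rr=np.hypot(c[:,0],c[:,1]);th=np.arctan2(rr,c[:,2])
    return np.c_[p['fx']*th*c[:,0]/rr+p['cx'],p['fy']*th*c[:,1]/rr+p['cy']]
E
python3 - <<'E'
from h import *
P=np.array([[-36,106,92],[-36,0,92],[-36,-106,92],[-127,161.5,8],[-127,-161.5,8],[115,161.5,90],[115,-161.5,90]])/1e3
px=np.array([[127,297],[270,304],[414,311],[58,423],[480,438],[62,92],[495,110]])
uv=(px+.5)/5-.5+[238,128]
f=lambda v:(proj("top",box(v,P))-uv).ravel()
s=least_squares(f,[.6,0,0],loss='soft_l1');print(s.x,f(s.x).reshape(-1,2))
print("mat",ray("top",(397.57,207.85),.004))
t=uv0=(np.array([147,187])+.5)/5-.5+[238,128]
w=ray("top",t,.05);c,sn=np.cos(s.x[2]),np.sin(s.x[2]);d=w[:2]-s.x[:2];print("blob",c*d[0]+sn*d[1],-sn*d[0]+c*d[1])
Rf=None
a=np.radians(28)
print("dial face/grip world",box(s.x,[[-.0865,0,.0365],[-.0865-.04*np.sin(a),0,.0365+.04*np.cos(a)]]), "bar",box(s.x,P[:1]))
E
```

```text
[ 0.5512  0.0549 -0.0678] [[-0.3072  0.0081]
 [-0.093  -0.2089]
 [-0.0828 -0.426 ]
 [ 0.2374  0.1751]
 [ 0.0955  0.6293]
 [-0.159  -0.0404]
 [ 0.3316 -0.0562]]
mat [ 0.4378 -0.3443  0.004 ]
blob 0.052460814170552136 0.09883509890667894
dial face/grip world [[0.4649 0.0608 0.0365]
 [0.4461 0.062  0.0718]] bar [[0.5224 0.1631 0.092 ]]
```

```bash
cat >> h.py <<'E'
V=np.array([.5512,.0549,-.0678])
Bz=R.from_euler('z',V[2])
A=np.radians(28)
F=Bz*R.from_euler('y',-A)   # dial face frame: x up slope, z out
FP=box(V,[-.0865,0,.0365])[0]
def dialpose(out,phi,xoff=0,yoff=0): # TCP 'out' m from face; tool x along bar
    return FP+F.apply([xoff,yoff,out]), F*R.from_euler('z',phi)*R.from_euler('x',np.pi)
def down(b,ang,z): # box xy, tool x heading in box frame
    return box(V,[b[0],b[1],z])[0], Bz*R.from_euler('z',ang)*R.from_euler('x',np.pi)
def row(p,q,p0=None,q0=None):
    s=monitor.get_state()
    p0=s['eef_pos'] if p0 is None else p0; q0=R.from_quat(s['eef_rot']) if q0 is None else q0
    d=q0.inv().apply(p-p0)/.3; w=(q0.inv()*q).as_rotvec()/(np.pi/2)
    print(np.round(d,4),np.round(w,4),"rows",np.ceil(max(np.linalg.norm(d)*6,np.linalg.norm(w)*90/8.59)))
E
python3 - <<'E'
from h import *
p,q=dialpose(.14,.9); print(p)
pm=np.array([.36,.30,.26]);qm=R.from_euler('z',np.radians(105))*R.from_euler('x',np.pi)
row(pm,qm); row(p,q,pm,qm)
E
```

```text
[0.3993 0.0652 0.1601]
[-0.6345 -0.6551 -0.1562] [-0.0006  0.0003  0.5419] rows 6.0
[-0.7899 -0.0759  0.333 ] [-0.3195  0.055   0.6237] rows 8.0
```

Request:
carry_out --commands '[-0.635,-0.655,-0.155,0,0,0.54,0.4,-0.635,-0.655,-0.155,0,0,0.54,0.4,-0.635,-0.655,-0.155,0,0,0.54,0.4,-0.635,-0.655,-0.155,0,0,0.54,0.4,-0.635,-0.655,-0.155,0,0,0.54,0.4,-0.635,-0.655,-0.155,0,0,0.54,0.4,-0.635,-0.655,-0.155,0,0,0.54,0.4,-0.635,-0.655,-0.155,0,0,0.54,0.4]'

```text
time: 0.9
eef_pos: [0.3602, 0.3003, 0.26]
eef_rot: [0.607, 0.795, 0.0, -0.0]
ft_force: [0.1, 0.4, 0.7]
grip_width: 0.0381
grip_force: 0.0
```

```bash
python3 - <<'E'
from h import *
s=monitor.get_state();print(s['time'],s['eef_pos'],s['joints'])
p,q=dialpose(.14,.9); row(p,q)
E
```

```text
0.9 [0.3602 0.3003 0.26  ] [-0.9749  0.0853  0.2282  1.9363 -0.0216  1.1221 -0.4726]
[-0.7906 -0.0798  0.3328] [-0.3198  0.0543  0.626 ] rows 8.0
```

Request:
carry_out --commands '[-0.79,-0.08,0.333,-0.32,0.054,0.626,0.4,-0.79,-0.08,0.333,-0.32,0.054,0.626,0.4,-0.79,-0.08,0.333,-0.32,0.054,0.626,0.4,-0.79,-0.08,0.333,-0.32,0.054,0.626,0.4,-0.79,-0.08,0.333,-0.32,0.054,0.626,0.4,-0.79,-0.08,0.333,-0.32,0.054,0.626,0.4,-0.79,-0.08,0.333,-0.32,0.054,0.626,0.4,-0.79,-0.08,0.333,-0.32,0.054,0.626,0.4,-0.79,-0.08,0.333,-0.32,0.054,0.626,0.4,-0.79,-0.08,0.333,-0.32,0.054,0.626,0.4,-0.79,-0.08,0.333,-0.32,0.054,0.626,0.4]'

```text
time: 2.0
eef_pos: [0.3991, 0.0657, 0.1599]
eef_rot: [0.887, 0.394, 0.213, 0.113]
ft_force: [-0.4, 0.1, 0.1]
grip_width: 0.0379
grip_force: 0.0
```

```bash
python3 - <<'E'
from h import *
s=monitor.get_state();print(s['time'],s['eef_pos'],s['eef_rot'],s['joints'])
p,q=dialpose(.14,.9); row(p,q)
im=viewer.snapshot("wrist")[:,:,::-1].copy();cv2.imwrite("pics/w1raw.png",im)
P=[[0,0,.04]]; 
for phi in (.9,):
  rz=R.from_euler('z',phi)
  pts=np.array([[0,0,.05],[.029,0,.05],[.019,.007,.05],[.019,-.007,.05],[-.029,.007,.05],[-.029,-.007,.05]])
  uv=wproj(FP+F.apply(rz.apply(pts)),s['eef_pos'],s['eef_rot']);print(uv)
  for u in uv: cv2.circle(im,tuple(np.round(u).astype(int)),2,(0,255,0),-1)
bx=np.array([[-36,y+o,97] for y in(106,0,-106) for o in (-29,29)]+[[0,161,90],[0,-161,90],[-46,161,58],[-46,-161,58]])/1e3
for u in wproj(box(V,bx),s['eef_pos'],s['eef_rot']): cv2.circle(im,tuple(np.round(u).astype(int)),2,(0,0,255),-1)
cv2.imwrite("pics/w1.png",im)
E
```

```text
2.0 [0.3991 0.0657 0.1599] [0.8869 0.3937 0.2134 0.113 ] [-0.586  -0.1475  0.1555  2.5187  0.6619  0.4106 -1.7274]
[-0.0007  0.0017 -0.0002] [-0.0001  0.0007  0.0022] rows 1.0
[[316.8165 201.8589]
 [316.9497 169.2586]
 [308.778  180.6512]
 [325.0273 180.7157]
 [308.9649 232.5379]
 [324.4214 232.5972]]
```

View pics/w1.png

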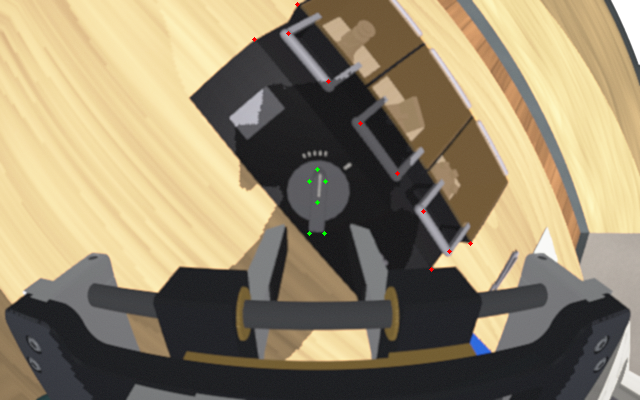

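Wrist view 1: the projected box points (red) lie on the lid bars and corners. The dial is centred near (318,190), its bar nearly vertical in the image along the tool's x. The figurine is in the left bay at (362,35). Next I zoom in for the angle.

```bash
python3 - <<'E'
import cv2
a=cv2.imread("pics/w1raw.png")[130:260,250:390]
cv2.imwrite("pics/w1c.png",cv2.resize(a,None,fx=4,fy=4,interpolation=cv2.INTER_CUBIC))
E
```

```text
(no output)
```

View pics/w1c.png

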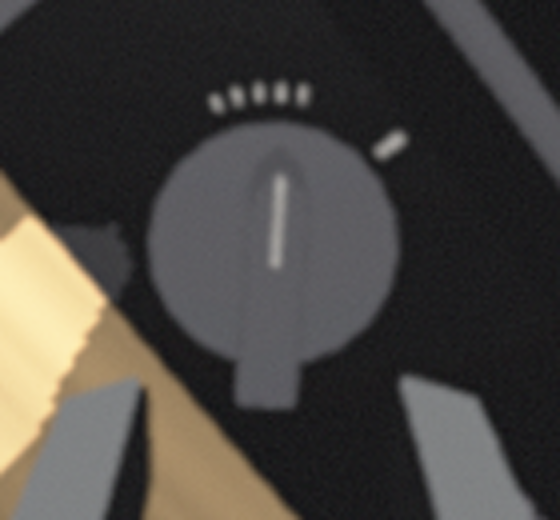

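The pointer line runs from crop (274,265) to (281,178), tilted about 0.07 rad toward off, so dial_turn is about 0.83.

```bash
python3 - <<'E'
from h import *
p,q=dialpose(.031,.83); row(p,q)
E
```

```text
[-0.0005  0.0009  0.3633] [0.     0.0006 0.0462] rows 3.0
```

Request:
carry_out --commands '[0,0.002,0.1,0,0,0.046,0.4,0,0.002,0.2,0,0,0.046,0.4,0,0.002,0.3,0,0,0.046,0.4,0,0.002,0.363,0,0,0.046,0.4,0,0.002,0.363,0,0,0.046,0.4,0,0.002,0.363,0,0,0.046,0,0,0.002,0.363,0,0,0.046,0,0,0.002,0.363,0,0,0.046,0,0,0.002,0.363,0,0,0.046,0,0,0.002,0.363,0,0,0.046,0,0,0.002,0.363,0,0,0.046,0]'

```text
time: 3.15
eef_pos: [0.4504, 0.0614, 0.0644]
eef_rot: [0.901, 0.36, 0.218, 0.105]
ft_force: [-3.7, 2.8, 0.5]
grip_width: 0.0139
grip_force: 30.0
```

```bash
python3 - <<'E'
from h import *
s=monitor.get_state();print(s)
p,q=dialpose(.031,.83); row(p,q)
E
```

```text
{'time': 3.15, 'joints': array([-0.2663,  0.2202, -0.0756,  2.4914,  1.6918,  0.2045, -2.7941]), 'joint_vel': array([ 0.0061,  0.001 , -0.0027, -0.0015,  0.005 , -0.001 , -0.0067]), 'effort': array([  0.8193, -45.476 ,   1.2326, -24.052 ,   0.4055,   1.748 ,
        -0.0297]), 'eef_pos': array([0.4504, 0.0614, 0.0644]), 'eef_rot': array([0.901 , 0.3599, 0.2181, 0.1052]), 'ft_force': array([-3.743 ,  2.7631,  0.4611]), 'torque': array([0.1869, 1.3937, 0.1768]), 'grip_force': 29.953435957431793, 'grip_width': 0.013902724596375609}
[ 0.0002 -0.0012  0.0014] [ 0.0005  0.0001 -0.0012] rows 1.0
```

The grip holds, but j7 is near its limit in the direction I need to turn. I'll release and regrip with the tool flipped half a turn.

Request:
carry_out --commands '[0,0,0,0,0,0,0.4,0,0,0,0,0,0,0.4,0,0,0,0,0,0,0.4,0,0,-0.1,0,0,0,0.4,0,0,-0.2,0,0,0,0.4,0,0,-0.2,0,0,-1,0.4,0,0,-0.2,0,0,-1,0.4,0,0,-0.2,0,0,-1,0.4,0,0,-0.2,0,0,-1,0.4,0,0,-0.2,0,0,-1,0.4,0,0,-0.2,0,0,-1,0.4,0,0,-0.2,0,0,-1,0.4,0,0,-0.2,0,0,-1,0.4,0,0,-0.2,0,0,-1,0.4,0,0,-0.2,0,0,-1,0.4,0,0,-0.2,0,0,-1,0.4,0,0,-0.2,0,0,-1,0.4]'

```text
time: 4.85
eef_pos: [0.4225, 0.063, 0.1173]
eef_rot: [0.381, 0.892, 0.079, 0.229]
ft_force: [0.4, -0.4, 0.5]
grip_width: 0.0379
grip_force: 0.0
```

```bash
python3 - <<'E'
from h import *
s=monitor.get_state();print(s['time'],s['joints'],s['grip_width'])
p,q=dialpose(.091,.83+np.pi/2); row(p,q)
p,q=dialpose(.091,.83-np.pi); row(p,q)
E
```

```text
4.85 [-0.2024  0.0258 -0.1754  2.5101  0.9316  0.2617 -0.4811] 0.03786281352981513
[0.0025 0.0004 0.0007] [-0.0004  0.0008  0.0006] rows 1.0
[0.0025 0.0004 0.0007] [-0.0009  0.0003 -0.9994] rows 11.0
```

Request:
carry_out --commands '[0,0,0,0,0,-1,0.4,0,0,0,0,0,-1,0.4,0,0,0,0,0,-1,0.4,0,0,0,0,0,-1,0.4,0,0,0,0,0,-1,0.4,0,0,0,0,0,-1,0.4,0,0,0,0,0,-1,0.4,0,0,0,0,0,-1,0.4,0,0,0,0,0,-1,0.4,0,0,0,0,0,-1,0.4,0,0,0,0,0,-1,0.4,0,0,0,0,0,-1,0.4,0,0,0.1,0,0,-1,0.4,0,0,0.2,0,0,-1,0.4,0,0,0.2,0,0,-1,0.4]'

```text
time: 6.35
eef_pos: [0.4482, 0.06, 0.0726]
eef_rot: [-0.356, 0.902, -0.107, 0.219]
ft_force: [0.1, 0.4, -0.6]
grip_width: 0.0371
grip_force: 0.0
```

```bash
python3 - <<'E'
from h import *
s=monitor.get_state();print(s['time'],s['joints'],s['grip_width'],s['ft_force'])
p,q=dialpose(.031,.83+np.pi); row(p,q)
E
```

```text
6.35 [-0.1855  0.196  -0.1653  2.4916  1.5757  0.2261  0.4594] 0.037081507389189534 [ 0.097   0.4426 -0.5746]
[0.0004 0.0101 0.0287] [-0.0043 -0.0008 -0.0057] rows 1.0
```

Request:
carry_out --commands '[0,0.008,0.029,-0.004,0,-0.006,0.4,0,0.008,0.029,-0.004,0,-0.006,0.4,0,0.008,0.029,-0.004,0,-0.006,0,0,0.008,0.029,-0.004,0,-0.006,0,0,0.008,0.029,-0.004,0,-0.006,0,0,0.008,0.029,-0.004,0,-0.006,0,0,0.008,0.029,-0.004,0,-0.006,0,0,0.008,0.029,-0.004,0,-0.006,0]'

```text
time: 7.15
eef_pos: [0.4503, 0.0616, 0.0646]
eef_rot: [-0.364, 0.9, -0.106, 0.217]
ft_force: [-6.2, 2.2, 9.0]
grip_width: 0.0138
grip_force: 30.0
```

```bash
python3 - <<'E'
from h import *
s=monitor.get_state();print(s['time'],s['joints'],s['grip_width'],s['ft_force'])
p,q=dialpose(.031,.83+np.pi); row(p,q)
E
```

```text
7.15 [-0.1751  0.2224 -0.1736  2.4877  1.6625  0.2252  0.3904] 0.01382077246511194 [-6.1898  2.1617  8.9565]
[0.0003 0.001  0.0024] [-0.0001 -0.0008  0.0039] rows 1.0
```

Request:
carry_out --commands '[0,0,-0.012,0,0,0,0,0,0,-0.024,0,0,0,0,0,0,-0.034,0,0,0,0,0,0,-0.042,0,0,0,0,0,0,-0.042,0,0,0,0,0,0,-0.042,0,0,0,0]'

```text
time: 7.75
eef_pos: [0.4445, 0.062, 0.0756]
eef_rot: [-0.364, 0.9, -0.106, 0.217]
ft_force: [-3.1, 3.8, 1.0]
grip_width: 0.0142
grip_force: 30.0
```

```bash
python3 - <<'E'
from h import *
s=monitor.get_state();print(s['time'],s['joints'],s['grip_width'],s['ft_force'],s['torque'])
p,q=dialpose(.031,np.pi); row(p,q)
E
```

```text
7.75 [-0.1841  0.1817 -0.1707  2.4942  1.5056  0.2214  0.5411] 0.014248586117161456 [-3.1091  3.7887  0.9689] [0.7976 0.714  0.3213]
[0.0001 0.0011 0.0437] [-0.0005 -0.0008  0.5324] rows 6.0
```

Request:
carry_out --commands '[0,0,0,0,0,0.06,0,0,0,0,0,0,0.12,0,0,0,0,0,0,0.18,0,0,0,0,0,0,0.24,0,0,0,0,0,0,0.3,0,0,0,0,0,0,0.36,0,0,0,0,0,0,0.42,0,0,0,0,0,0,0.48,0,0,0,0,0,0,0.532,0,0,0,0,0,0,0.532,0,0,0,0,0,0,0.532,0,0,0,0,0,0,0.532,0]'

```text
time: 8.95
eef_pos: [0.4444, 0.0622, 0.0754]
eef_rot: [0.033, 0.97, -0.009, 0.241]
ft_force: [-3.0, 5.1, 0.8]
grip_width: 0.0142
grip_force: 30.0
```

```bash
python3 - <<'E'
from h import *
s=monitor.get_state();print(s['time'],s['joints'],s['grip_width'],s['ft_force'],s['torque'])
p,q=dialpose(.031,np.pi); row(p,q)
cv2.imwrite("pics/w2.png",cv2.resize(viewer.snapshot("wrist")[100:330,200:450,::-1],None,fx=2.4,fy=2.4,interpolation=cv2.INTER_CUBIC))
E
```

```text
8.95 [-0.172   0.1827 -0.1837  2.4937  1.5059  0.2235 -0.294 ] 0.014195347198557851 [-2.957   5.146   0.8045] [1.1474 0.8488 0.4826]
[ 0.0005 -0.0001  0.0433] [-0.0005 -0.0008  0.0006] rows 1.0
```

View pics/w2.png

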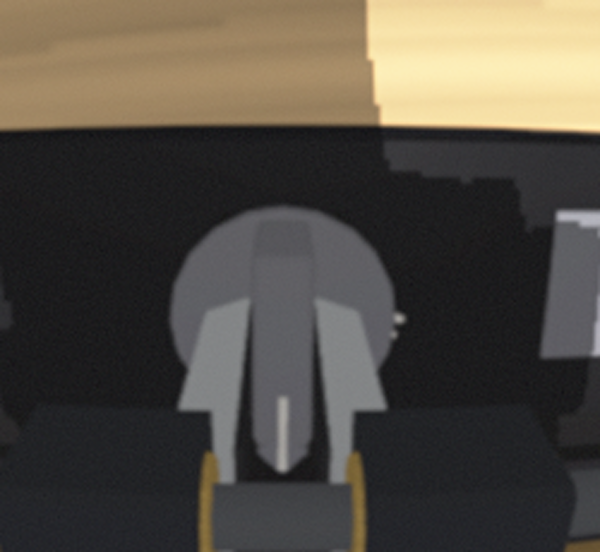

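Wrist view 2: the bar is held centred at column 282 and its pointer points straight to the bays (off). Now I push it home.

Request:
carry_out --commands '[0,0,0.012,0,0,0,0,0,0,0.024,0,0,0,0,0,0,0.034,0,0,0,0,0,0,0.042,0,0,0,0,0,0,0.047,0,0,0,0,0,0,0.047,0,0,0,0,0,0,0.047,0,0,0,0,0,0,0.047,0,0,0,0]'

```text
time: 9.8
eef_pos: [0.4511, 0.0618, 0.0634]
eef_rot: [0.032, 0.97, -0.009, 0.242]
ft_force: [-14.4, 4.3, 23.7]
grip_width: 0.0139
grip_force: 30.0
```

```bash
python3 - <<'E'
from h import *
s=monitor.get_state();print(s['time'],s['joints'],s['grip_width'],s['ft_force'],s['torque'])
p,q=dialpose(.031,np.pi); row(p,q)
E
```

```text
9.8 [-0.159   0.2279 -0.1905  2.4863  1.6793  0.2296 -0.4598] 0.013904018427289888 [-14.4479   4.2551  23.6926] [0.9801 0.8848 0.4391]
[ 0.0013 -0.0004 -0.0024] [-0.0004 -0.0002  0.0008] rows 1.0
```

Request:
carry_out --commands '[0,0,-0.004,0,0,0,0.35,0,0,-0.004,0,0,0,0.35,0,0,-0.004,0,0,0,0.35,0,0,-0.1,0,0,0,0.35,0,0,-0.25,0,0,0,0.35,0,0,-0.36,0,0,0,0.35,0,0,-0.36,0,0,0,0.35]'

```text
time: 10.5
eef_pos: [0.4194, 0.0571, 0.1335]
eef_rot: [0.037, 0.969, -0.017, 0.245]
ft_force: [0.2, -1.2, -0.9]
grip_width: 0.0329
grip_force: 0.0
```

```bash
python3 - <<'E'
from h import *
s=monitor.get_state();print(s['time'],s['joints'],s['grip_width'],s['ft_force'],s['eef_pos'])
p,q=down((-.036,.106),np.pi/2,.16); row(p,q)
im=viewer.snapshot("wrist")[:,:,::-1].copy();cv2.imwrite("pics/w3.png",im)
E
```

```text
10.5 [-0.1242 -0.0222 -0.2552  2.5035  0.8136  0.3058  0.3735] 0.03288348605105617 [ 0.2138 -1.2197 -0.9495] [0.4194 0.0571 0.1335]
[-0.3209  0.3786  0.0667] [0.2384 0.2566 0.9718] rows 11.0
```

View pics/w3.png

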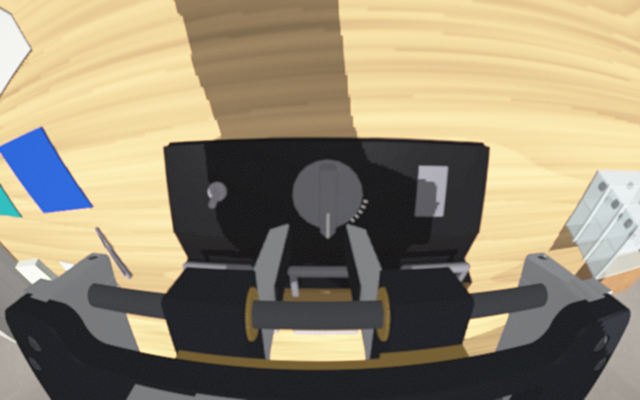

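Wrist view 3: the dial is released, its pointer straight toward the bays at (328,225), and the disc looks seated. Now I move above the left lid's bar.

Request:
carry_out --commands '[-0.321,0.379,0.067,0.238,0.257,0.972,0.35,-0.321,0.379,0.067,0.238,0.257,0.972,0.35,-0.321,0.379,0.067,0.238,0.257,0.972,0.35,-0.321,0.379,0.067,0.238,0.257,0.972,0.35,-0.321,0.379,0.067,0.238,0.257,0.972,0.35,-0.321,0.379,0.067,0.238,0.257,0.972,0.35,-0.321,0.379,0.067,0.238,0.257,0.972,0.35,-0.321,0.379,0.067,0.238,0.257,0.972,0.35,-0.321,0.379,0.067,0.238,0.257,0.972,0.35,-0.321,0.379,0.067,0.238,0.257,0.972,0.35,-0.321,0.379,0.067,0.238,0.257,0.972,0.35,-0.321,0.379,0.067,0.238,0.257,0.972,0.35,-0.321,0.379,0.067,0.238,0.257,0.972,0.35,-0.321,0.379,0.067,0.238,0.257,0.972,0.35]'

```text
time: 11.95
eef_pos: [0.5229, 0.1633, 0.1595]
eef_rot: [0.73, 0.684, 0.0, 0.001]
ft_force: [0.6, -0.2, 0.8]
grip_width: 0.0329
grip_force: 0.0
```

```bash
python3 - <<'E'
from h import *
s=monitor.get_state();print(s['time'],s['joints'],s['grip_width'],s['ft_force'],s['eef_pos'])
p,q=down((-.036,.106),np.pi/2,.081); row(p,q)
im=viewer.snapshot("wrist")[:,:,::-1].copy()
bx=np.array([[-36,106+o,97] for o in (-29,0,29)]+[[0,161,90],[0,54,92],[115,54,92],[115,158,92],[55,106,8]])/1e3
for u in wproj(box(V,bx),s['eef_pos'],s['eef_rot']): cv2.circle(im,tuple(np.round(u).astype(int)),2,(0,0,255),-1)
cv2.imwrite("pics/w4.png",im)
E
```

```text
11.95 [-0.1702  0.3491 -0.2306  1.8555  0.0982  0.9464 -0.5093] 0.03293655248522112 [ 0.6054 -0.2     0.8022] [0.5229 0.1633 0.1595]
[-0.0007 -0.0019  0.2618] [0.0012 0.0004 0.002 ] rows 2.0
```

View pics/w4.png

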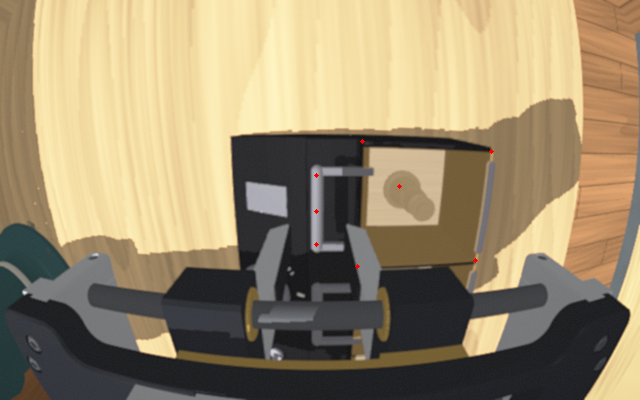

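Wrist view 4: the bar at column 317, rows 168–248, lies on the predicted points. The figurine's base is at about (402,187). I descend and pinch.

Request:
carry_out --commands '[0,-0.001,0.12,0,0,0.002,0.35,0,-0.001,0.22,0,0,0.002,0.35,0,-0.001,0.262,0,0,0.002,0.35,0,-0.001,0.262,0,0,0.002,0.35,0,-0.001,0.262,0,0,0.002,0,0,-0.001,0.262,0,0,0.002,0,0,-0.001,0.262,0,0,0.002,0,0,-0.001,0.262,0,0,0.002,0,0,-0.001,0.262,0,0,0.002,0,0,-0.001,0.262,0,0,0.002,0]'

```text
time: 13.0
eef_pos: [0.523, 0.1636, 0.082]
eef_rot: [0.732, 0.682, 0.001, 0.0]
ft_force: [-2.9, 0.0, 7.8]
grip_width: 0.0089
grip_force: 30.0
```

```bash
python3 - <<'E'
from h import *
p,q=down((-.036,.106),np.pi/2,.081); row(p,q)
for t in np.linspace(0,1.7,18)[1:]: print(round(t,2),round(151*(1-np.cos(t))/300,3),round(-151*np.sin(t)/300,3))
E
```

```text
[-0.0017 -0.0017  0.0032] [ 0.0011 -0.0007 -0.0019] rows 1.0
0.1 0.003 -0.05
0.2 0.01 -0.1
0.3 0.022 -0.149
0.4 0.04 -0.196
0.5 0.062 -0.241
0.6 0.088 -0.284
0.7 0.118 -0.324
0.8 0.153 -0.361
0.9 0.19 -0.394
1.0 0.231 -0.424
1.1 0.275 -0.449
1.2 0.321 -0.469
1.3 0.369 -0.485
1.4 0.418 -0.496
1.5 0.468 -0.502
1.6 0.518 -0.503
1.7 0.568 -0.499
```

Request:
carry_out --commands '[0,0.003,-0.05,0,0,0,0,0,0.01,-0.1,0,0,0,0,0,0.022,-0.149,0,0,0,0,0,0.04,-0.196,0,0,0,0,0,0.062,-0.241,0,0,0,0,0,0.088,-0.284,0,0,0,0,0,0.118,-0.324,0,0,0,0,0,0.153,-0.361,0,0,0,0,0,0.19,-0.394,0,0,0,0,0,0.231,-0.424,0,0,0,0,0,0.275,-0.449,0,0,0,0,0,0.321,-0.469,0,0,0,0,0,0.369,-0.485,0,0,0,0,0,0.418,-0.496,0,0,0,0,0,0.468,-0.502,0,0,0,0,0,0.518,-0.503,0,0,0,0,0,0.568,-0.499,0,0,0,0,0,0.568,-0.499,0,0,0,0]'

```text
time: 14.8
eef_pos: [0.6943, 0.1511, 0.2316]
eef_rot: [0.732, 0.681, 0.002, 0.0]
ft_force: [1.0, -0.4, 5.4]
grip_width: 0.0091
grip_force: 30.0
```

```bash
python3 - <<'E'
from h import *
s=monitor.get_state();print(s['time'],s['joints'],s['grip_width'],s['ft_force'],s['eef_pos'])
cv2.imwrite("pics/s5.png",cv2.resize(viewer.snapshot("scene")[150:310,220:440,::-1],None,fx=3,fy=3,interpolation=cv2.INTER_CUBIC))
E
```

```text
14.8 [-0.1331  0.5664 -0.1926  1.3476  0.1085  1.2345 -0.4033] 0.009064768125848962 [ 1.015  -0.3931  5.4244] [0.6943 0.1511 0.2316]
```

View pics/s5.png

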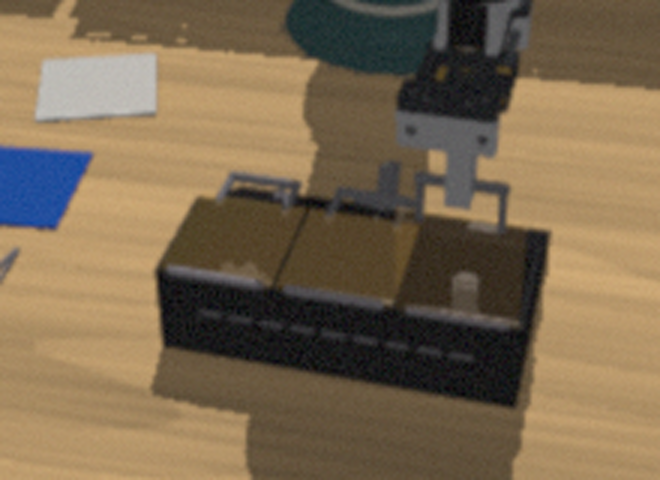

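Scene 5: the gripper holds the left bar with the lid raised upright, the figurine is visible behind the panel at (465,290), and the other lids are shut. Now I release upward.

Request:
carry_out --commands '[0,0,0,0,0,0,0.4,0,0,0,0,0,0,0.4,0,0,-0.06,0,0,0,0.4,0,0,-0.15,0,0,0,0.4,0,0,-0.25,0,0,0,0.4,0,-0.15,-0.25,0,0,0,0.4,0,-0.3,-0.25,0,0,0,0.4,0,-0.45,-0.2,0,0,0,0.4,0,-0.45,-0.2,0,0,0,0.4,0,-0.45,-0.2,0,0,0,0.4]'

```text
time: 15.85
eef_pos: [0.5572, 0.1606, 0.2914]
eef_rot: [0.732, 0.682, 0.001, 0.0]
ft_force: [0.1, -0.8, -0.3]
grip_width: 0.0376
grip_force: 0.0
```

```bash
python3 - <<'E'
from h import *
s=monitor.get_state();print(s['time'],s['joints'],s['grip_width'],s['ft_force'],s['eef_pos'])
im=viewer.snapshot("wrist")[:,:,::-1].copy();cv2.imwrite("pics/w6raw.png",im)
bx=np.array([[55,106,8],[55,106,86],[115,54,92],[115,158,92]])/1e3
for u in wproj(box(V,bx),s['eef_pos'],s['eef_rot']): cv2.circle(im,tuple(np.round(u).astype(int)),2,(0,0,255),-1)
im2=cv2.resize(im[60:300,200:500],None,fx=2.4,fy=2.4,interpolation=cv2.INTER_CUBIC)
cv2.imwrite("pics/w6.png",im2)
E
```

```text
15.85 [-0.1481  0.2818 -0.2299  1.6285  0.0673  1.2373 -0.4616] 0.03757980633155649 [ 0.1256 -0.8461 -0.2604] [0.5572 0.1606 0.2914]
```

View pics/w6.png

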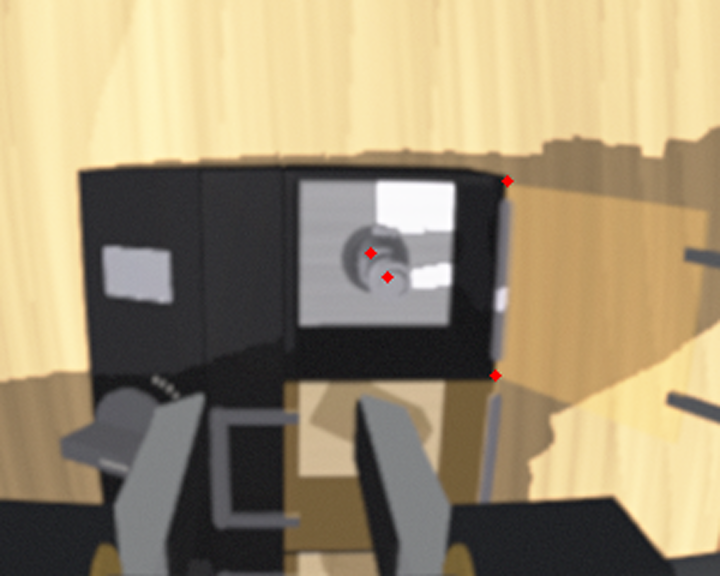

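Wrist view 6: the left lid is fully back, and the figurine's head (388,279) and base (376,259) lie within 3 mm of the bay's floor point. The dial and the other lids are unchanged.

```bash
python3 - <<'E'
from h import *
p,q=down((.056,.104),np.pi,.18); row(p,q)
E
```

```text
[-0.0061  0.1857  0.3726] [ 0.0018  0.0006 -1.0022] rows 11.0
```

Request:
carry_out --commands '[-0.006,0.186,0.1,0.002,0,-1,0.5,-0.006,0.186,0.1,0.002,0,-1,0.5,-0.006,0.186,0.1,0.002,0,-1,0.5,-0.006,0.186,0.1,0.002,0,-1,0.5,-0.006,0.186,0.1,0.002,0,-1,0.5,-0.006,0.186,0.1,0.002,0,-1,0.5,-0.006,0.186,0.1,0.002,0,-1,0.5,-0.006,0.186,0.1,0.002,0,-1,0.5,-0.006,0.186,0.1,0.002,0,-1,0.5,-0.006,0.186,0.1,0.002,0,-1,0.5,-0.006,0.186,0.1,0.002,0,-1,0.5,-0.006,0.186,0.25,0.002,0,-1,0.5,-0.006,0.186,0.373,0.002,0,-1,0.5,-0.006,0.186,0.373,0.002,0,-1,0.5]'

```text
time: 17.3
eef_pos: [0.6126, 0.1537, 0.1747]
eef_rot: [0.036, 0.999, -0.001, -0.004]
ft_force: [-0.3, -0.4, -0.4]
grip_width: 0.047
grip_force: 0.0
```

```bash
python3 - <<'E'
from h import *
s=monitor.get_state();print(s['time'],s['joints'],s['grip_width'],s['ft_force'],s['eef_pos'])
p,q=down((.056,.104),np.pi,.057); row(p,q)
im=cv2.cvtColor(viewer.snapshot("wrist"),cv2.COLOR_RGB2GRAY);cv2.imwrite("pics/w7.png",im)
for x,y in((.055,.106),(.056,.104)):
  print(wproj(box(V,np.array([[x,y,.072],[x,y,.086]])),s['eef_pos'],s['eef_rot']))
# head blob: circles near predicted head
u=wproj(box(V,[.056,.104,.08]),s['eef_pos'],s['eef_rot'])[0].astype(int)
c=cv2.HoughCircles(im[u[1]-45:u[1]+45,u[0]-45:u[0]+45],cv2.HOUGH_GRADIENT,1,8,param1=60,param2=12,minRadius=8,maxRadius=30)
print(u, None if c is None else c[0][:6]+[u[0]-45,u[1]-45,0])
E
```

```text
17.3 [ 0.0507  0.5122 -0.4743  1.6145  0.2553  1.0848  1.0056] 0.04699400404854331 [-0.32   -0.4468 -0.4314] [0.6126 0.1537 0.1747]
[-0.0076  0.0052  0.3923] [-0.0017 -0.0045 -0.0027] rows 3.0
[[321.7329 198.5555]
 [321.9007 202.7537]]
[[319.5561 199.6123]
 [319.6153 203.8589]]
[319 201] [[317.5 185.5  17.7]
 [318.5 195.5  17.7]
 [306.5 212.5  27.2]
 [316.5 205.5   9.6]
 [342.5 204.5  18.2]
 [294.5 205.5  12.7]]
```

Request:
carry_out --commands '[-0.009,0,0.1,-0.002,-0.004,-0.003,0.5,-0.009,0,0.2,-0.002,-0.004,-0.003,0.5,-0.009,0,0.28,-0.002,-0.004,-0.003,0.5,-0.009,0,0.34,-0.002,-0.004,-0.003,0.5,-0.009,0,0.392,-0.002,-0.004,-0.003,0.5,-0.009,0,0.392,-0.002,-0.004,-0.003,0.5,-0.009,0,0.392,-0.002,-0.004,-0.003,0.5]'

```text
time: 18.05
eef_pos: [0.6171, 0.155, 0.0628]
eef_rot: [0.033, 0.999, 0.001, 0.003]
ft_force: [-0.1, 0.4, 0.1]
grip_width: 0.047
grip_force: 0.0
```

Request:
carry_out --commands '[0,0,0,0,0,0,0.35,0,0,0,0,0,0,0.3,0,0,0,0,0,0,0.25,0,0,0,0,0,0,0.2,0,0,0,0,0,0,0.1,0,0,0,0,0,0,0.1,0,0,0,0,0,0,0.1,0,0,0,0,0,0,0.1]'

```text
time: 18.85
eef_pos: [0.6165, 0.1546, 0.0619]
eef_rot: [0.033, 0.999, 0.001, 0.003]
ft_force: [-0.9, -1.9, 6.4]
grip_width: 0.0212
grip_force: 30.0
```

```bash
python3 - <<'E'
from h import *
s=monitor.get_state();print(s['time'],s['grip_width'],s['grip_force'],s['ft_force'],s['torque'])
p,q=down((.0565,.1025),np.pi,.057); row(p,q)
E
```

```text
18.85 0.02119795167508977 30.00289410003461 [-0.8804 -1.8972  6.3729] [-0.364   0.247  -0.0323]
[ 0.0064 -0.0048  0.0164] [0.0013 0.0039 0.0009] rows 1.0
```

The torso is gripped (21 mm wide). Now I lift straight up.

Request:
carry_out --commands '[0,0,-0.02,0,0,0,0.1,0,0,-0.06,0,0,0,0.1,0,0,-0.12,0,0,0,0.1,0,0,-0.18,0,0,0,0.1,0,0,-0.24,0,0,0,0.1,0,0,-0.3,0,0,0,0.1,0,0,-0.36,0,0,0,0.1,0,0,-0.42,0,0,0,0.1,0,0,-0.45,0,0,0,0.1,0,0,-0.45,0,0,0,0.1,0,0,-0.45,0,0,0,0.1,0,0,-0.45,0,0,0,0.1]'

```text
time: 20.05
eef_pos: [0.615, 0.1543, 0.1956]
eef_rot: [0.033, 0.999, 0.001, 0.002]
ft_force: [0.8, 0.1, -0.4]
grip_width: 0.021
grip_force: 30.0
```

```bash
python3 - <<'E'
from h import *
s=monitor.get_state();print(s['time'],s['grip_width'],s['grip_force'],s['ft_force'],s['eef_pos'],s['joints'])
q=R.from_euler('z',np.pi+V[2])*R.from_euler('x',np.pi)
pm=np.array([.51,-.10,.20]);row(pm,q); pe=np.array([.438,-.344,.12]);row(pe,q,pm,q)
E
```

```text
20.05 0.021009280879538683 29.99663211463485 [ 0.8237  0.1228 -0.3705] [0.615  0.1543 0.1956] [ 0.0579  0.4899 -0.4828  1.5984  0.2467  1.1097  1.0188]
[ 0.2933 -0.869  -0.0174] [0.0011 0.0027 0.0011] rows 6.0
[ 0.1843 -0.8277  0.2667] [0. 0. 0.] rows 6.0
```

Request:
carry_out --commands '[0.02,-0.05,-0.017,0,0,0,0.1,0.05,-0.14,-0.017,0,0,0,0.1,0.08,-0.24,-0.017,0,0,0,0.1,0.114,-0.34,-0.017,0,0,0,0.1,0.148,-0.44,-0.017,0,0,0,0.1,0.182,-0.54,-0.017,0,0,0,0.1,0.216,-0.64,-0.017,0,0,0,0.1,0.246,-0.73,-0.017,0.001,0.003,0.001,0.1,0.274,-0.81,-0.017,0.001,0.003,0.001,0.1,0.293,-0.869,-0.017,0.001,0.003,0.001,0.1,0.293,-0.869,-0.017,0.001,0.003,0.001,0.1,0.293,-0.869,-0.017,0.001,0.003,0.001,0.1]'

```text
time: 21.25
eef_pos: [0.5101, -0.1001, 0.2006]
eef_rot: [0.034, 0.999, 0.0, 0.0]
ft_force: [0.8, 0.2, -0.7]
grip_width: 0.0211
grip_force: 30.0
```

```bash
python3 - <<'E'
from h import *
s=monitor.get_state();print(s['time'],s['grip_width'],s['grip_force'],s['eef_pos'],s['joints'])
q=R.from_euler('z',np.pi+V[2])*R.from_euler('x',np.pi)
row(np.array([.438,-.344,.12]),q)
E
```

```text
21.25 0.021084296008027918 29.996692656422965 [ 0.5101 -0.1001  0.2006] [ 0.4985  0.2694 -0.4258  1.8763  0.1286  1.022   1.5213]
[ 0.1843 -0.8278  0.268 ] [ 0.0003  0.0004 -0.0005] rows 6.0
```

Request:
carry_out --commands '[0.012,-0.05,0,0,0,0,0.1,0.033,-0.15,0,0,0,0,0.1,0.056,-0.25,0,0,0,0,0.1,0.078,-0.35,0,0,0,0,0.1,0.1,-0.45,0,0,0,0,0.1,0.122,-0.55,0.03,0,0,0,0.1,0.145,-0.65,0.08,0,0,0,0.1,0.165,-0.74,0.15,0,0,0,0.1,0.178,-0.8,0.21,0,0,0,0.1,0.184,-0.828,0.25,0,0,0,0.1,0.184,-0.828,0.268,0,0,0,0.1,0.184,-0.828,0.268,0,0,0,0.1,0.184,-0.828,0.268,0,0,0,0.1]'

```text
time: 22.55
eef_pos: [0.4396, -0.3428, 0.1208]
eef_rot: [0.033, 0.999, 0.0, 0.001]
ft_force: [0.5, 0.8, -1.8]
grip_width: 0.0209
grip_force: 30.0
```

```bash
python3 - <<'E'
from h import *
s=monitor.get_state();print(s['time'],s['grip_width'],s['grip_force'],s['eef_pos'],s['joints'],s['ft_force'])
im=viewer.snapshot("wrist")[:,:,::-1]
h=cv2.cvtColor(im,cv2.COLOR_BGR2HSV);m=cv2.inRange(h,(108,120,60),(130,255,255));k=cv2.findNonZero(m);print(cv2.boundingRect(k),cv2.minAreaRect(k))
c=np.array([[a,b,.004] for a in(-.07,.07) for b in(-.07,.07)])+[.438,-.344,0]
print(wproj(c,s['eef_pos'],s['eef_rot']))
q=R.from_euler('z',np.pi+V[2])*R.from_euler('x',np.pi)
row(np.array([.438,-.344,.0585]),q)
E
```

```text
22.55 0.0208654364503038 29.996603535837494 [ 0.4396 -0.3428  0.1208] [ 0.8296  0.4196 -0.2756  1.8608  0.143   0.8791  1.9902] [ 0.4701  0.7665 -1.7806]
(235, 113, 154, 150) ((313.98468017578125, 188.2200927734375), (136.74667358398438, 145.98538208007812), 83.90413665771484)
[[237.4277 124.7579]
 [386.4134 114.6118]
 [254.5524 260.3627]
 [387.8716 252.3611]]
[ 0.0055 -0.0035  0.2079] [0.0001 0.0012 0.001 ] rows 2.0
```

The mat's outline matches my estimate. I lower gently.

Request:
carry_out --commands '[0.004,-0.003,0.05,0,0.001,0.001,0.1,0.004,-0.003,0.1,0,0.001,0.001,0.1,0.004,-0.003,0.14,0,0.001,0.001,0.1,0.004,-0.003,0.17,0,0.001,0.001,0.1,0.004,-0.003,0.185,0,0.001,0.001,0.1,0.004,-0.003,0.194,0,0.001,0.001,0.1,0.004,-0.003,0.198,0,0.001,0.001,0.1,0.004,-0.003,0.198,0,0.001,0.001,0.1,0.004,-0.003,0.198,0,0.001,0.001,0.1]'

```text
time: 23.5
eef_pos: [0.4376, -0.3448, 0.061]
eef_rot: [0.035, 0.999, 0.0, -0.0]
ft_force: [-0.3, 0.3, -1.6]
grip_width: 0.0209
grip_force: 30.0
```

```bash
python3 - <<'E'
from h import *
s=monitor.get_state();print(s['time'],s['grip_width'],s['eef_pos'],s['eef_rot'],s['ft_force'],s['torque'])
E
```

```text
23.5 0.020909797795798553 [ 0.4376 -0.3448  0.061 ] [ 0.0347  0.9994  0.0001 -0.0002] [-0.3119  0.268  -1.5737] [ 0.0431  0.0472 -0.0474]
```

Request:
carry_out --commands '[0,0,0.002,0,0,0,0.1,0,0,0.004,0,0,0,0.1,0,0,0.006,0,0,0,0.1,0,0,0.008,0,0,0,0.1,0,0,0.009,0,0,0,0.1,0,0,0.01,0,0,0,0.1,0,0,0.01,0,0,0,0.1,0,0,0.01,0,0,0,0.1]'

```text
time: 24.3
eef_pos: [0.4375, -0.3448, 0.058]
eef_rot: [0.035, 0.999, 0.0, -0.0]
ft_force: [-2.4, 1.5, 6.6]
grip_width: 0.021
grip_force: 30.0
```

Request:
carry_out --commands '[0,0,0,0,0,0,0.24,0,0,0,0,0,0,0.28,0,0,0,0,0,0,0.35,0,0,0,0,0,0,0.45,0,0,0,0,0,0,0.5,0,0,0,0,0,0,0.5,0,0,-0.05,0,0,0,0.5,0,0,-0.12,0,0,0,0.5,0,0,-0.22,0,0,0,0.5,0,0,-0.35,0,0,0,0.5,0,0,-0.5,0,0,0,0.5,0,0,-0.5,0,0,0,0.5,0,0,-0.5,0,0,0,0.5]'

```text
time: 25.6
eef_pos: [0.4378, -0.345, 0.2093]
eef_rot: [0.035, 0.999, -0.001, 0.001]
ft_force: [0.0, 0.3, -1.0]
grip_width: 0.0471
grip_force: 0.0
```

```bash
python3 - <<'E'
from h import *
s=monitor.get_state();print(s['time'],s['grip_width'],s['grip_force'],s['eef_pos'],s['ft_force'])
im=cv2.imread("pics/top0.png");n=viewer.snapshot("scene")[:,:,::-1].copy();o=cv2.imread("pics/scene0.png");cv2.imwrite("pics/s_end.png",n)
d=cv2.absdiff(n,o).max(2)
b,t=proj("scene",[[.4375,-.345,.004],[.4375,-.345,.082]]);print("fig expected",b,t)
x0=int(b[0])-25;sub=(d[int(t[1])-15:int(b[1])+15,x0:x0+50]>40).astype('uint8')
nn,l,st,c=cv2.connectedComponentsWithStats(sub)
for i in range(1,nn):
  if st[i,4]>20: print(st[i]+[x0,int(t[1])-15,0,0,0])
E
```

```text
25.6 0.04709051126495532 0.0 [ 0.4378 -0.345   0.2093] [ 0.0313  0.3137 -0.971 ]
fig expected [224.0474 209.8792] [220.6151 189.3662]
[217 189  14  33 269]
```

```bash
python3 -c "
from plant import r
print(r.finish_job())"
```

```text
the job is handed in; nothing more can be done
None
```

I handed the job in at about 26 s: dial at off and pushed home, left lid open, figurine standing on the blue mat, other two lids shut; the system gave no pass/fail verdict, and after release I checked the figurine only by comparing scene images, not by viewing a picture.

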